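# Clamp the filter cassette with the break-over torque wrench

### The arm

A 6-joint arm with a two-finger parallel gripper is mounted at the origin on the work surface. World frame = base frame: x ahead of the robot, y to its left, z up, the work surface at z = 0. Lengths are in m, angles in degrees, forces in N, time in s.
With the tool pointing down it reaches from about 0.425 to 0.95 m from the base axis. Payload 14.7 kg.
Tool frame: the origin (TCP) lies where the fingers leave the gripper's body, on its centre line; the fingertips stand 73 mm ahead of it and the grasp point (between the pads) lies 54 mm ahead of it; z points along the fingers, y is the line along which they close (so a half turn about z gives the same grasp; the last joint's range is limited). The gripper opens to 85 mm and grips with 20 to 120 N. Pads are 22 mm wide; open, the fingers measure 114 mm over their backs; the gripper's body (76 mm by 85 mm) begins 54 mm behind the grasp point. The pads swing forward as they close: fully open they stand 13 mm farther back than shut.
Start: joints at [-72.112, 27.513, 91.461, -0, 61.026, -2.67], TCP at [0.228, -0.609, 0.304] pointing down, gripper open.
Joint ranges: [-157.49, 157.49], [-46.99, 117.5], [13.45, 153.17], [-89.5, 269.5], [5.16, 153.95], [-167.48, 167.48]. Speed limits (degrees/s): [108.29, 108.29, 136.94, 172.46, 172.46, 172.46].

### API

Orientations are given as a 3x3 rotation matrix whose columns are the frame's x, y, z axes.
In Python, from workcell import get_obs, cams, manip gives the robot as it stands.
- The arm moves only by the shell command python3 -m inch 'ROWS'. ROWS is JSON, a list of rows, each a list of 7 numbers: the gripper command: -1 is shut, 1 is fully open, values between are in proportion, then the shift along the tool's x, y, z in units of 30 mm (1.0 is 30 mm), then the turn, a rotation vector about the tool's x, y, z in units of 6 degrees (1.0 is 6 degrees). In form: [[jaw, tx, ty, tz, ax, ay, az], ...]. A call has exactly 10 rows; each row is the pose to reach, as a shift and turn from the pose commanded when the call began, along the tool's axes at that moment; what a row does not reach only later rows make up. A row lasts 1/12 s, in which the tool goes at most 41.7 mm and 7.16 degrees, less where a joint would pass 70% of its speed; a pose out of reach is approached as far as the arm can. A call with a gripper value outside its range is refused whole. The fingers move at their own pace and stop on an object; the grip force is fixed at half the most. Time passes only in rows, so rows that repeat a pose let the fingers close, or fill a call up. It gives the time, the measured TCP pose, the force, the opening and the grip force at its end, in the units of the state.
- get_obs(): the state, without advancing time (a new reading comes with each control period).
- cams.read_camera(name): name is "side" or "top" or "wrist"; returns the picture (480x640x3 uint8, blue, green, red); there is no depth.
- cams.get_calibration(name): a dict with "K" (3x3 intrinsics, pixels), "R" (3x3) and "t" (3): a world point X has camera coordinates R X + t; the wrist camera has in their place "mount" (4x4, takes a point from camera to tool coordinates, whose origin is the TCP and whose axes are the flange's). Camera axes: x right, y down, z forward; pixel columns grow to the right and rows downward; lengths in m; the calibration is good to about 2 mm. A picture is of the moment at which its call begins: read the wrist's pose just before it. get_calibration takes no time and is no camera call.
- manip.hand_in(): hands the job in; it is judged then, once.
The state is a dict: "time": time; "qpos": joint angles; "dq": joint speeds; "joint_torque": joint torques, N m; "position": TCP position; "tcp_rot": TCP orientation; "force": force on the tool from outside, world axes, zero at the start; "wrist_torque": the same for the moment, N m; "opening": opening from 0.0 (shut) to 1.0 (fully open); "gripper_force": force on a finger pad.
Only numpy, scipy, OpenCV 4.12 (cv2) and the standard library are available. Lean on these libraries where they do the work, as an engineer would, in place of code of your own. Each camera call takes 0.05 s, during which the arm holds its last target. There are 200 camera calls.

### The job

Push the white filter cassette gently home against the back stop of its holder, without ramming it. Then turn the wrench on the clamp nut clockwise (seen from above) until its hinge clearly breaks over, keep it folded for half a second without driving the hinge on to its hard stop, then ease off and let go so that the handle springs straight, leaving the nut tight. Leave the other things on the bench where they are.

Things in the scene. Friction and masses are not known exactly. Their poses are not given: they have to be found in the camera images.
- holder: Metal filter-cassette holder fixed to the bench. Base 165 (x) x 130 (y) x 15 thick; on it side guides and a steel end plate 100 x 110, top 53 above the bench, front edge at x = -40. Below the plate a slot 64 wide, 26 high, open to -x (the front, towards the robot at yaw 0). Origin: on the bench under the slot's centre line; x points into the slot, z up. Nut axis at x = +10, y = 0.
- slot_end (a point): Middle of the solid back stop inside the holder's slot, hidden under the end plate, 28 above the bench, at x = +45 in the holder's frame (same axes). The cassette is home when its rear face meets it: cassette origin then at x = -5, its front face at x = -55 in the holder's frame.
- cassette: Loose white flat block 100 (x) x 60 (y) x 22 thick, about 0.35 kg, with an upright push tab (10 thick, 44 wide) flush with its front (-x) face, from the block's top 37 to 62 above the bench. Origin: centre of its underside, which lies on the holder's base 15 above the bench; front face at x = -50. It starts 25 to 45 short of home.
- wrench_nut (a point): Nut axis, 73 above the bench; x along the wrench head to the handle, z up. The head (collar 40 dia, top 84 above the bench) is locked on the nut and turns with it; clockwise from above tightens. Running down takes 0.4 N m (2.7 N at the grip while moving, less at a pause); after 0.5 to 0.75 rad, differing each time, unseen, the nut seats and stops. It stays where it is left.
- wrench_hinge (a point): Vertical hinge pin between wrench head and handle, 45 from the nut axis, 73 above the bench; axes as wrench_nut. It stays straight up to 1.0 N m about the pin, then folds clockwise at nearly constant force. Folded 0.08 rad or more: set torque reached. Over 0.22 rad: overdriven (hard stop 0.28). A spring straightens it when eased off.
- wrench_grip (a point): Point on the centre line of the wrench's black rubber grip, a level rod 24 dia and 105 long, 73 above the bench: 150 from the nut axis when straight, 105 from the hinge pin, 45 from the grip's inner end. x points along the handle away from the nut. Sideways force here that breaks the hinge over: about 9.5 N; 0.01 rad of folding moves this point 1 mm.
- wrench_tip (a point): Outer end of the wrench grip, on its centre line, 210 from the nut axis when straight, 165 from the hinge pin. x points along the handle: the angle between it and x of wrench_nut is how far the hinge is folded.
- reagent_bottle: Bystander: clear glass screw-cap bottle, 60 dia x 130 tall, standing behind the holder. Origin: centre of its underside.
- beaker: Bystander: clear open beaker, 64 dia at the rim x 75 tall, standing right of the holder's front. Origin: centre of its underside.
- jar: Bystander: small white screw-lid jar, 52 dia x 60 tall, standing right of the holder. Origin: centre of its underside.
- tip_box: Bystander: closed grey pipette-tip box, 120 x 85 x 55 tall, on the left of the bench. Origin: centre of its underside.
- tube_rack: Bystander: white tube rack with 8 empty holes, 100 x 200 x 40 tall, far left. Origin: centre of its underside.
- wash_bottle: Bystander: white wash bottle with a red cap and spout, 64 dia x 150 to the cap, on the left. Origin: centre of its underside.
Things that resemble listed ones, but are neither listed nor needed, are in the scene too. What is shaped like the cassette but turquoise or yellow is not meant.

How it is judged:
By the outcome, as a careful person would: the job done as asked, in the order asked, and still so for the second after the job is handed in, with the robot touching nothing.
It also fails if it takes over 66 s, if anything falls off the work surface, if the arm or the gripper's body presses on something with over 40 N, if the wrist force passes 120 N, or if a joint passes its speed limit or range.

## Working session

There is one attempt and no reset: what is moved stays moved. The work goes in short steps, Python scripts to look and compute and a shell command to move; the robot and the scene stay as the last step left them, time stands still between calls to the robot, and variables do not carry over. Pictures are saved under pics/ and viewed, at most 10 in all, crops included, and the job is handed in when it is done.

```bash
mkdir -p pics; ls; python3 - <<'E'
from workcell import get_obs, cams
import cv2,numpy as np
np.set_printoptions(precision=4,suppress=True)
for n in ["top","side"]:
    cv2.imwrite(f"pics/{n}0.png",cams.read_camera(n)); c=cams.get_calibration(n); print(n,c)
print(cams.get_calibration("wrist"))
o=get_obs(); print(o)
E
```

```text
pics
top {'K': array([[578.112 ,   0.    , 315.3654],
       [  0.    , 578.112 , 248.7841],
       [  0.    ,   0.    ,   1.    ]]), 'R': array([[ 0.0276, -0.9995,  0.018 ],
       [-0.9962, -0.029 , -0.0827],
       [ 0.0831, -0.0157, -0.9964]]), 't': array([0.0345, 0.5344, 1.053 ])}
side {'K': array([[455.3749,   0.    , 312.0804],
       [  0.    , 455.3749, 235.0794],
       [  0.    ,   0.    ,   1.    ]]), 'R': array([[-0.9382, -0.3454,  0.0194],
       [-0.2715,  0.7004, -0.6601],
       [ 0.2144, -0.6246, -0.7509]]), 't': array([0.5074, 0.1623, 0.9504])}
{'K': array([[386.608 ,   0.    , 324.1059],
       [  0.    , 386.608 , 238.2576],
       [  0.    ,   0.    ,   1.    ]]), 'mount': array([[ 0.    , -0.9623, -0.2719,  0.0676],
       [ 1.    ,  0.0003, -0.0011,  0.0011],
       [ 0.0012, -0.2719,  0.9623, -0.0711],
       [ 0.    ,  0.    ,  0.    ,  1.    ]])}
{'time': 0.1, 'qpos': array([-72.1131,  27.5457,  91.4901,  -0.0026,  61.0269,  -2.6709]), 'dq': array([-0.0066, -0.0485, -0.176 ,  0.0267,  0.0101, -0.0735]), 'joint_torque': array([  0.0017, -95.2256, -43.1043,  -0.0001,   0.0052,  -0.    ]), 'position': array([ 0.2282, -0.6083,  0.3033]), 'tcp_rot': array([[ 0.9363,  0.3512, -0.0004],
       [ 0.3512, -0.9363,  0.001 ],
       [ 0.    , -0.0011, -1.    ]]), 'force': array([-0.8468, -0.5373,  0.4797]), 'wrist_torque': array([-0.0051,  0.0222,  0.0192]), 'gripper_force': 0.0, 'opening': 0.9995237410679036}
```

View pics/top0.png

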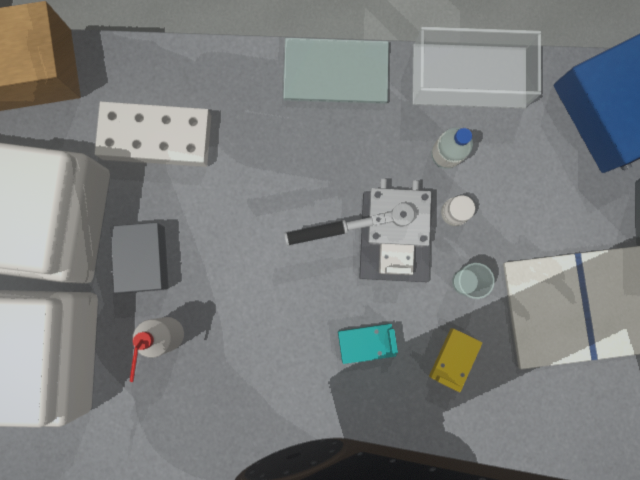

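View pics/side0.png

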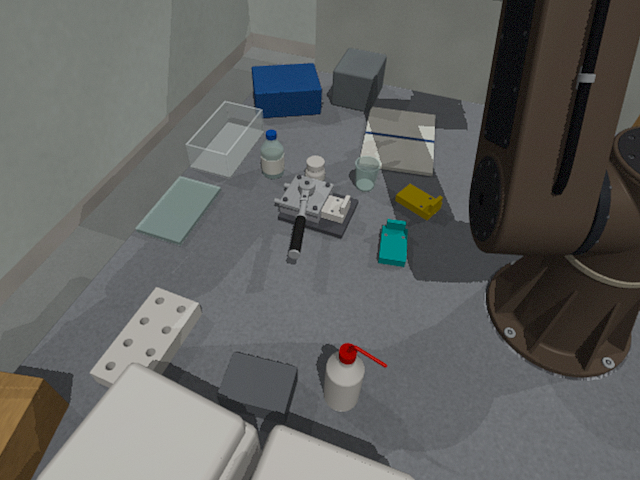

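The top view (x up, y left) shows the holder at about (400,230), the white cassette sticking out toward the robot at (397,260), and the wrench grip running from (345,226) to (287,239) on the +y side. Clockwise therefore means pushing the grip toward +x. Next I'll enlarge this area.

```bash
python3 - <<'E'
import cv2
i=cv2.imread("pics/top0.png")[170:290,280:440]
cv2.imwrite("pics/top0c.png",cv2.resize(i,None,fx=5,fy=5,interpolation=cv2.INTER_CUBIC))
E
cat > h.py <<'E'
import numpy as np
from workcell import get_obs, cams
np.set_printoptions(precision=4,suppress=True)
def ray(n,uv,z,obs=None):
    c=cams.get_calibration(n); d=np.linalg.inv(c["K"])@[*uv,1]
    if n=="wrist":
        R0,p=obs["tcp_rot"],obs["position"]; M=c["mount"]
        o=R0@M[:3,3]+p; d=R0@M[:3,:3]@d
    else:
        o=-c["R"].T@c["t"]; d=c["R"].T@d
    return o+d*(z-o[2])/d[2]
def proj(n,X,obs=None):
    c=cams.get_calibration(n)
    if n=="wrist":
        M=c["mount"]; q=M[:3,:3].T@(obs["tcp_rot"].T@(np.array(X)-obs["position"])-M[:3,3])
    else: q=c["R"]@X+c["t"]
    q=c["K"]@q; return q[:2]/q[2]
E
```

```text
(no output)
```

View pics/top0c.png

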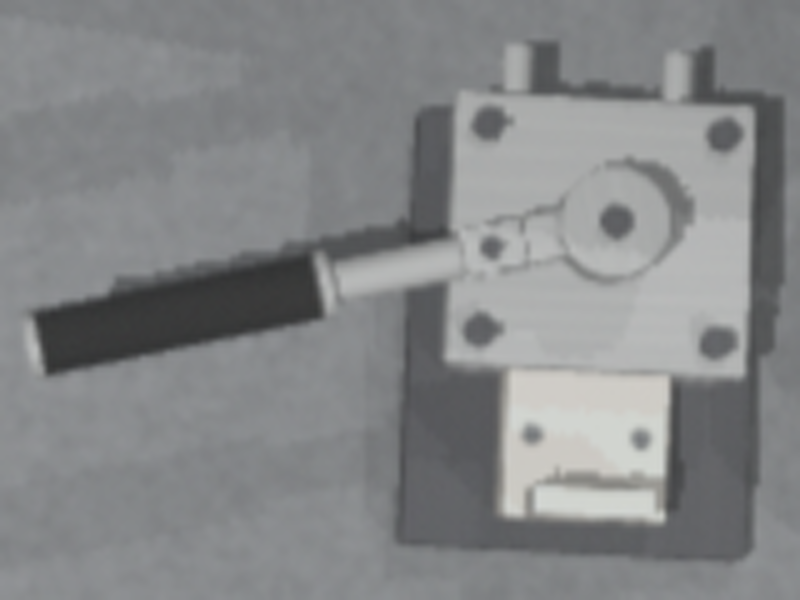

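The crop shows the plate corners at (458,90), (753,105), (743,378) and (445,362). The nut is at (617,220), the hinge pin at (490,246), the grip end at (38,343), the grip's inner end at (320,284), and the tab's top front edge runs from (530,514) to (660,519).

```bash
python3 - <<'E'
from h import *
f=lambda u,v,z: ray("top",(280+(u-2)/5,170+(v-2)/5),z)
P=[f(*c,.053) for c in[(458,90),(753,105),(743,378),(445,362)]]
for p in P: print("plate",p)
print("sizes",[np.linalg.norm(P[i]-P[(i+1)%4]) for i in range(4)])
ax=(P[0]-P[3])+(P[1]-P[2]); ax/=np.linalg.norm(ax); yaw=np.degrees(np.arctan2(ax[1],ax[0]))
# lateral dir
cl=sum(P)/4; print("yaw",yaw,"plate ctr",cl, "nut from ctr", cl)
lat=(P[0]-P[1]); print("yaw lat",np.degrees(np.arctan2(lat[1],lat[0]))-90)
nut=f(617,220,.084); hinge=f(490,246,.079); tip=f(38,343,.073); inn=f(320,284,.073)
print("nut",nut,"hinge",hinge,"tip",tip,"inn",inn)
print("d",np.linalg.norm((nut-hinge)[:2]),np.linalg.norm((nut-tip)[:2]),np.linalg.norm((inn-tip)[:2]))
w=tip-nut; print("wrench ang",np.degrees(np.arctan2(w[1],w[0])))
a,b=f(530,514,.062),f(660,519,.062); print("tab",a,b,np.linalg.norm(a-b)); 
m=(a+b)/2; print("tab mid rel to nut in holder", (m-nut)[:2]@ax[:2], (m-nut)[:2]@[-ax[1],ax[0]])
E
```

```text
plate [ 0.6455 -0.0486  0.053 ]
plate [ 0.6433 -0.1567  0.053 ]
plate [ 0.543  -0.1542  0.053 ]
plate [ 0.5457 -0.0459  0.053 ]
sizes [np.float64(0.10806858929887328), np.float64(0.10028528149994849), np.float64(0.10831414647177634), np.float64(0.09983500048884182)]
yaw -1.5141369603605406 plate ctr [ 0.5944 -0.1013  0.053 ] nut from ctr [ 0.5944 -0.1013  0.053 ]
yaw lat -1.1660445959251007
nut [ 0.5948 -0.1023  0.084 ] hinge [ 0.5849 -0.0582  0.079 ] tip [0.5462 0.1008 0.073 ] inn [0.5703 0.0013 0.073 ]
d 0.04521361913641695 0.2088453448279408 0.10232914024141658
wrench ang 103.43095777405779
tab [ 0.4911 -0.0764  0.062 ] [ 0.4907 -0.123   0.062 ] 0.04662358394629145
tab mid rel to nut in holder -0.1038998245377972 -0.00015295129631239836
```

```bash
cat >> h.py <<'E'
from scipy.spatial.transform import Rotation as Ro
def go(p,yaw):
    o=get_obs(); c,s=np.cos(np.radians(yaw)),np.sin(np.radians(yaw))
    T=np.array([[c,s,0],[s,-c,0],[0,0,-1.]]); R=o["tcp_rot"]
    print("t",o["time"],"units",R.T@(np.array(p)-o["position"])/.03,np.degrees(Ro.from_matrix(R.T@T).as_rotvec())/6,"force",o["force"])
E
python3 -c "
from h import *
go([.45,-.101,.2],-1.3)"; python3 -m inch '[[-1,6.4,-6.6,1.7,0,0,1.8],[-1,6.4,-6.6,1.7,0,0,1.8],[-1,6.4,-6.6,1.7,0,0,1.8],[-1,6.4,-6.6,1.7,0,0,1.8],[-1,6.4,-6.6,1.7,0,0,1.8],[-1,6.4,-6.6,1.7,0,0,1.8],[-1,6.4,-6.6,1.7,0,0,1.8],[-1,6.4,-6.6,1.7,0,0,1.8],[-1,6.4,-6.6,1.7,0,0,1.8],[-1,6.4,-6.6,1.7,0,0,1.8]]'
python3 -c "
from h import *
go([.45,-.101,.2],-1.3)"
```

```text
t 0.1 units [ 12.8624 -13.2333   3.4594] [-0.0103  0.0019  3.6432] force [-0.8468 -0.5373  0.4797]
time: 0.93
position: [0.3387, -0.3562, 0.253]
tcp_rot: [[0.985, 0.17, 0.0], [0.17, -0.985, -0.0], [0.0, 0.0, -1.0]]
force: [0.4, -0.0, -0.2]
opening: -0.004
gripper_force: 0.0
t 0.9333 units [ 5.1028 -7.7506  1.7648] [ 0.0046 -0.0015  1.85  ] force [ 0.4248 -0.0496 -0.1904]
```

```bash
python3 -m inch '[[-1,5.1,-7.75,1.76,0,0,1.85],[-1,5.1,-7.75,1.76,0,0,1.85],[-1,5.1,-7.75,1.76,0,0,1.85],[-1,5.1,-7.75,1.76,0,0,1.85],[-1,5.1,-7.75,1.76,0,0,1.85],[-1,5.1,-7.75,1.76,0,0,1.85],[-1,5.1,-7.75,1.76,0,0,1.85],[-1,5.1,-7.75,1.76,0,0,1.85],[-1,5.1,-7.75,1.76,0,0,1.85],[-1,5.1,-7.75,1.76,0,0,1.85]]'
python3 - <<'E'
from h import *
import cv2
go([.45,-.101,.103],-1.3)
o=get_obs(); i=cams.read_camera("wrist"); cv2.imwrite("pics/w1.png",i)
print([proj("wrist",p,o) for p in ([.4911,-.0764,.062],[.4907,-.123,.062],[.5948,-.1023,.084])])
E
```

```text
time: 1.77
position: [0.4502, -0.1015, 0.2001]
tcp_rot: [[1.0, -0.023, 0.0], [-0.023, -1.0, -0.0], [0.0, 0.0, -1.0]]
force: [-0.2, 0.4, 1.0]
opening: 0.005
gripper_force: 0.0
t 1.7667 units [-0.0086 -0.0188  3.2377] [ 0.0022 -0.0017 -0.0068] force [-0.1803  0.4158  1.0007]
[array([273.4755, 182.3769]), array([359.7445, 181.1031]), array([314.6374, -63.9178])]
```

View pics/w1.png

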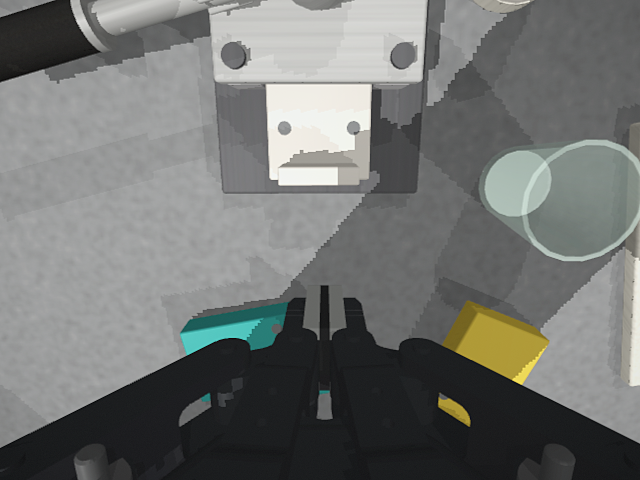

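The tab's front edge sits at (278,184)–(359,186), within 2 mm of the prediction, and the beaker and the coloured decoys are clear of the fingers. I'll descend in front of the tab and approach it.

```bash
python3 -m inch '[[-1,0,0,0.5,0,0,0],[-1,0,0,1,0,0,0],[-1,0,0,1.5,0,0,0],[-1,0,0,2,0,0,0],[-1,0,0,2.4,0,0,0],[-1,0,0,2.8,0,0,0],[-1,0,0,3.1,0,0,0],[-1,0,0,3.23,0,0,0],[-1,0.1,0,3.23,0,0,0],[-1,0.2,0,3.23,0,0,0]]'
python3 -m inch '[[-1,0.1,0,0,0,0,0],[-1,0.2,0,0,0,0,0],[-1,0.3,0,0,0,0,0],[-1,0.4,0,0,0,0,0],[-1,0.5,0,0,0,0,0],[-1,0.6,0,0,0,0,0],[-1,0.7,0,0,0,0,0],[-1,0.8,0,0,0,0,0],[-1,0.9,0,0,0,0,0],[-1,1,0,0,0,0,0]]'
python3 - <<'E'
from h import *
import cv2
go([.52,-.102,.103],-1.3)
cv2.imwrite("pics/w2.png",cams.read_camera("wrist"))
E
```

```text
time: 2.65
position: [0.4561, -0.1015, 0.1034]
tcp_rot: [[1.0, -0.024, 0.0], [-0.024, -1.0, -0.0], [0.0, 0.0, -1.0]]
force: [-1.4, 0.0, 0.2]
opening: 0.001
gripper_force: 0.0
time: 3.48
position: [0.4858, -0.1014, 0.1031]
tcp_rot: [[1.0, -0.023, -0.001], [-0.023, -1.0, 0.0], [-0.001, -0.0, -1.0]]
force: [-3.4, 0.5, 1.3]
opening: 0.001
gripper_force: 1.4
t 3.4833 units [ 1.1416 -0.0084  0.0029] [-0.002   0.0083 -0.007 ] force [-3.3665  0.4602  1.3317]
```

View pics/w2.png

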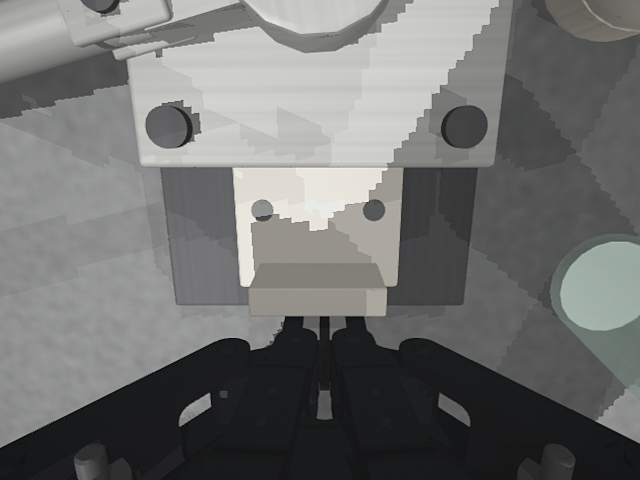

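The fingers now rest centred on the tab front (tab at 250–386, row 300) with about 3 N of push. I'll advance most of the way, then creep.

```bash
python3 -m inch '[[-1,0.08,0,0,0,0,0],[-1,0.16,0,0,0,0,0],[-1,0.24,0,0,0,0,0],[-1,0.32,0,0,0,0,0],[-1,0.4,0,0,0,0,0],[-1,0.48,0,0,0,0,0],[-1,0.56,0,0,0,0,0],[-1,0.64,0,0,0,0,0],[-1,0.72,0,0,0,0,0],[-1,0.8,0,0,0,0,0]]' | grep -E 'pos|force'
python3 -m inch '[[-1,0.02,0,0,0,0,0],[-1,0.04,0,0,0,0,0],[-1,0.06,0,0,0,0,0],[-1,0.08,0,0,0,0,0],[-1,0.1,0,0,0,0,0],[-1,0.12,0,0,0,0,0],[-1,0.14,0,0,0,0,0],[-1,0.16,0,0,0,0,0],[-1,0.18,0,0,0,0,0],[-1,0.2,0,0,0,0,0]]'| grep -E 'pos|force'
```

```text
position: [0.5101, -0.1021, 0.1032]
force: [-1.5, -1.0, -0.1]
gripper_force: 0.6
position: [0.5159, -0.1023, 0.1032]
force: [-3.2, 0.4, 2.1]
gripper_force: 1.4
```

```bash
python3 -m inch '[[-1,0.01,0,0,0,0,0],[-1,0.02,0,0,0,0,0],[-1,0.03,0,0,0,0,0],[-1,0.04,0,0,0,0,0],[-1,0.05,0,0,0,0,0],[-1,0.06,0,0,0,0,0],[-1,0.07,0,0,0,0,0],[-1,0.08,0,0,0,0,0],[-1,0.08,0,0,0,0,0],[-1,0.08,0,0,0,0,0]]'| grep -E 'pos|force'
```

```text
position: [0.5172, -0.1022, 0.1031]
force: [-8.3, -2.0, 6.2]
gripper_force: 4.3
```

```bash
python3 -m inch '[[-1,0.01,0,0,0,0,0],[-1,0.01,0,0,0,0,0],[-1,0.02,0,0,0,0,0],[-1,0.02,0,0,0,0,0],[-1,0.03,0,0,0,0,0],[-1,0.03,0,0,0,0,0],[-1,0.03,0,0,0,0,0],[-1,0.03,0,0,0,0,0],[-1,0.03,0,0,0,0,0],[-1,0.03,0,0,0,0,0]]'| grep -E 'pos|force'
python3 - <<'E'
from h import *
import cv2
o=get_obs();print(o["position"],o["force"],o["time"])
i=cams.read_camera("wrist");cv2.imwrite("pics/w3.png",i)
E
```

```text
position: [0.5174, -0.1021, 0.103]
force: [-13.1, -1.5, 8.6]
gripper_force: 6.5
[ 0.5174 -0.1021  0.103 ] [-13.1435  -1.4647   8.5625] 6.8667
```

View pics/w3.png

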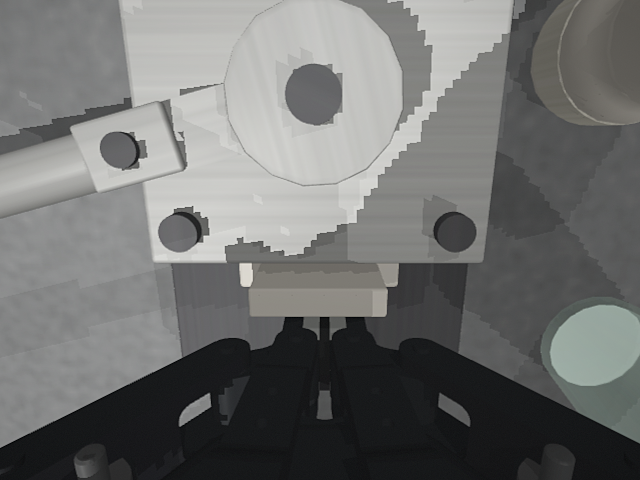

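The cassette is home: the force rose to 13 N with no further travel, and the tab's rear is about 5 mm from the plate edge, as it should be. I'll back off, rise, and go to the grip.

```bash
python3 -m inch '[[-1,-0.1,0,0,0,0,0],[-1,-0.3,0,0,0,0,0],[-1,-0.7,0,0,0,0,0],[-1,-0.7,0,-0.5,0,0,0],[-1,-0.7,0,-1,0,0,0],[-1,-0.7,0,-1.7,0,0,0],[-1,-0.7,0,-2.4,0,0,0],[-1,-0.7,0,-3,0,0,0],[-1,-0.7,0,-3,0,0,0],[-1,-0.7,0,-3,0,0,0]]'| grep -E 'pos|force'
python3 -c "
from h import *
go([.521,.034,.193],13.4)"
```

```text
position: [0.4988, -0.102, 0.1941]
force: [0.5, -0.4, 0.1]
gripper_force: 0.0
t 7.75 units [ 0.6349 -4.55    0.0345] [ 0.0094 -0.0256 -2.4569] force [ 0.4939 -0.4139  0.0941]
```

```bash
python3 -m inch '[[-1,0.63,-4.55,0,0,0,-2.45],[-1,0.63,-4.55,0,0,0,-2.45],[-1,0.63,-4.55,0,0,0,-2.45],[-1,0.63,-4.55,0,0,0,-2.45],[-1,0.63,-4.55,0,0,0,-2.45],[-1,0.63,-4.55,0,0,0,-2.45],[-1,0.63,-4.55,0,0,0,-2.45],[-1,0.63,-4.55,0,0,0,-2.45],[-1,0.63,-4.55,0,0,0,-2.45],[-1,0.63,-4.55,0,0,0,-2.45]]'| grep -E 'pos|force'
python3 - <<'E'
from h import *
import cv2
o=get_obs()
go([.521,.034,.128],13.4)
cv2.imwrite("pics/w4.png",cams.read_camera("wrist"))
i=cams.read_camera("top")[170:290,280:440]
cv2.imwrite("pics/t4.png",cv2.resize(i,None,fx=5,fy=5,interpolation=cv2.INTER_CUBIC))
print(proj("wrist",[.5600,.0436,.085],o),proj("wrist",[.5462,.1008,.073],o),proj("wrist",[.5703,.0013,.073],o))
E
```

```text
position: [0.5202, 0.0333, 0.1931]
force: [-0.5, -0.3, -0.3]
gripper_force: 0.0
t 8.5833 units [ 0.0318 -0.0162  2.1709] [-0.0003  0.0012 -0.0208] force [-0.5469 -0.2585 -0.3289]
[320.0817 188.4742] [201.4871 185.4571] [408.421  184.2604]
```

View pics/w4.png

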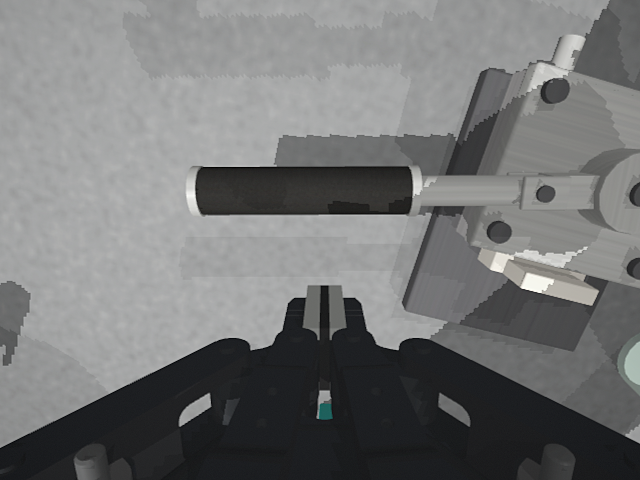

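The handle lies square to the tool, with the grip from (187,190) to (418,190), as predicted. I'll descend beside the grip and close the gap.

```bash
python3 -m inch '[[-1,0,0,0.5,0,0,0],[-1,0,0,1,0,0,0],[-1,0,0,1.5,0,0,0],[-1,0,0,1.9,0,0,0],[-1,0,0,2.17,0,0,0],[-1,0.1,0,2.17,0,0,0],[-1,0.2,0,2.17,0,0,0],[-1,0.3,0,2.17,0,0,0],[-1,0.4,0,2.17,0,0,0],[-1,0.45,0,2.17,0,0,0]]'| grep -E 'pos|force'
python3 -m inch '[[-1,0.1,0,0,0,0,0.19],[-1,0.2,-0.02,0,0,0,0.38],[-1,0.3,-0.04,0,0,0,0.57],[-1,0.4,-0.05,0,0,0,0.76],[-1,0.5,-0.055,0,0,0,0.95],[-1,0.6,-0.06,0,0,0,1.14],[-1,0.7,-0.065,0,0,0,1.34],[-1,0.8,-0.065,0,0,0,1.53],[-1,0.9,-0.065,0,0,0,1.72],[-1,1.01,-0.062,0,0,0,1.91]]'| grep -E 'pos|force|rot'
python3 -c "
from h import *
print(get_obs()['time'],get_obs()['force'])"
```

```text
position: [0.5344, 0.0374, 0.1288]
force: [-0.9, -0.3, -0.7]
gripper_force: 0.0
position: [0.5627, 0.0462, 0.1281]
tcp_rot: [[1.0, 0.031, -0.0], [0.031, -1.0, 0.0], [-0.0, -0.0, -1.0]]
force: [-2.9, 1.1, 1.7]
gripper_force: 1.4
10.35 [-2.9216  1.1112  1.6835]
```

```bash
python3 -m inch '[[-1,0.1,0,0,0,0,0.19],[-1,0.2,-0.02,0,0,0,0.38],[-1,0.3,-0.04,0,0,0,0.57],[-1,0.4,-0.05,0,0,0,0.76],[-1,0.5,-0.055,0,0,0,0.95],[-1,0.6,-0.06,0,0,0,1.14],[-1,0.7,-0.065,0,0,0,1.34],[-1,0.8,-0.065,0,0,0,1.53],[-1,0.9,-0.065,0,0,0,1.72],[-1,1.01,-0.062,0,0,0,1.91]]'| grep -E 'pos|force|rot'
python3 -m inch '[[-1,0.03,0,0,0,0,0.05],[-1,0.06,0,0,0,0,0.1],[-1,0.09,-0.01,0,0,0,0.15],[-1,0.12,-0.01,0,0,0,0.2],[-1,0.15,-0.02,0,0,0,0.25],[-1,0.18,-0.02,0,0,0,0.3],[-1,0.21,-0.03,0,0,0,0.35],[-1,0.24,-0.03,0,0,0,0.4],[-1,0.27,-0.03,0,0,0,0.45],[-1,0.3,-0.035,0,0,0,0.5]]'| grep -E 'pos|force|rot'
python3 -c "
from h import *
o=get_obs();import numpy as np
N=np.array([.5948,-.1023]);g=o['position'][:2]-N
print(o['time'],o['force'],o['tcp_rot'][:2,0]@o['force'][:2],o['tcp_rot'][:2,:2].T@-g)"
```

```text
position: [0.5929, 0.049, 0.1281]
tcp_rot: [[0.986, -0.168, -0.0], [-0.168, -0.986, 0.0], [-0.0, -0.0, -1.0]]
force: [-2.3, 0.3, 0.2]
gripper_force: 1.3
position: [0.6018, 0.0485, 0.1281]
tcp_rot: [[0.976, -0.218, 0.0], [-0.218, -0.976, 0.0], [0.0, -0.0, -1.0]]
force: [-2.1, 1.4, -0.3]
gripper_force: 1.4
12.0167 [-2.1283  1.3823 -0.2955] -2.3784550337679304 [0.026  0.1487]
```

```bash
python3 -m inch '[[-1,0.03,0,0,0,0,0.05],[-1,0.06,0,0,0,0,0.1],[-1,0.09,-0.01,0,0,0,0.15],[-1,0.12,-0.01,0,0,0,0.2],[-1,0.15,-0.02,0,0,0,0.25],[-1,0.18,-0.02,0,0,0,0.3],[-1,0.21,-0.03,0,0,0,0.35],[-1,0.24,-0.03,0,0,0,0.4],[-1,0.27,-0.03,0,0,0,0.45],[-1,0.3,-0.03,0,0,0,0.5]]'| grep -E 'pos|force'
```

```text
position: [0.6108, 0.0474, 0.1281]
force: [-2.6, 1.9, 1.3]
gripper_force: 1.4
```

```bash
python3 -m inch '[[-1,0.02,0,0,0,0,0.04],[-1,0.05,0,0,0,0,0.08],[-1,0.07,-0.01,0,0,0,0.12],[-1,0.1,-0.01,0,0,0,0.16],[-1,0.12,-0.02,0,0,0,0.2],[-1,0.14,-0.02,0,0,0,0.24],[-1,0.16,-0.02,0,0,0,0.28],[-1,0.18,-0.02,0,0,0,0.32],[-1,0.2,-0.02,0,0,0,0.36],[-1,0.2,-0.02,0,0,0,0.36]]'| grep -E 'pos|force'
```

```text
position: [0.6168, 0.0464, 0.1281]
force: [-1.3, 1.8, -0.2]
gripper_force: 1.1
```

```bash
python3 -m inch '[[-1,0.02,0,0,0,0,0.04],[-1,0.05,0,0,0,0,0.08],[-1,0.07,-0.01,0,0,0,0.12],[-1,0.1,-0.01,0,0,0,0.16],[-1,0.12,-0.02,0,0,0,0.2],[-1,0.14,-0.02,0,0,0,0.24],[-1,0.16,-0.02,0,0,0,0.28],[-1,0.18,-0.02,0,0,0,0.32],[-1,0.2,-0.02,0,0,0,0.36],[-1,0.22,-0.02,0,0,0,0.38]]'| grep -E 'pos|force'
```

```text
position: [0.6232, 0.045, 0.1281]
force: [-2.8, 2.0, -0.4]
gripper_force: 1.4
```

```bash
python3 -m inch '[[-1,0.02,0,0,0,0,0.04],[-1,0.05,0,0,0,0,0.08],[-1,0.07,-0.01,0,0,0,0.12],[-1,0.1,-0.01,0,0,0,0.16],[-1,0.12,-0.02,0,0,0,0.2],[-1,0.14,-0.02,0,0,0,0.24],[-1,0.16,-0.02,0,0,0,0.28],[-1,0.18,-0.02,0,0,0,0.32],[-1,0.2,-0.02,0,0,0,0.36],[-1,0.22,-0.02,0,0,0,0.38]]'| grep -E 'pos|force'
```

```text
position: [0.6296, 0.0433, 0.1281]
force: [-2.2, 3.1, 0.0]
gripper_force: 1.5
```

```bash
python3 -m inch '[[-1,0.02,0,0,0,0,0.04],[-1,0.05,0,0,0,0,0.08],[-1,0.07,-0.01,0,0,0,0.12],[-1,0.1,-0.01,0,0,0,0.16],[-1,0.12,-0.02,0,0,0,0.2],[-1,0.14,-0.02,0,0,0,0.24],[-1,0.16,-0.02,0,0,0,0.28],[-1,0.18,-0.02,0,0,0,0.32],[-1,0.2,-0.02,0,0,0,0.36],[-1,0.22,-0.02,0,0,0,0.38]]'| grep -E 'pos|force'
python3 - <<'E'
from h import *
o=get_obs()
N=np.array([.5948,-.1023]);g=N-o['position'][:2];R=o['tcp_rot'][:2,:2]
print(o['time'],R.T@o['force'][:2],R.T@g,np.degrees(np.arctan2(R[1,0],R[0,0])))
E
```

```text
position: [0.6359, 0.0413, 0.1281]
force: [-2.0, 3.2, -1.2]
gripper_force: 1.5
16.1833 [-3.123  -2.0787] [0.0223 0.1477] -24.584894064809596
```

```bash
python3 -m inch '[[-1,0.02,0,0,0,0,0.04],[-1,0.05,0,0,0,0,0.08],[-1,0.07,-0.01,0,0,0,0.12],[-1,0.1,-0.01,0,0,0,0.16],[-1,0.12,-0.01,0,0,0,0.2],[-1,0.14,-0.01,0,0,0,0.24],[-1,0.16,-0.01,0,0,0,0.28],[-1,0.18,-0.01,0,0,0,0.32],[-1,0.2,-0.01,0,0,0,0.36],[-1,0.22,-0.01,0,0,0,0.38]]'| grep -E 'pos|force'
```

```text
position: [0.6412, 0.0396, 0.1279]
force: [-6.4, 9.8, 2.4]
gripper_force: 5.5
```

The force on the grip jumped to about 10 N, so the nut is seated. I'll fold on about 9 mm, then measure.

```bash
python3 -m inch '[[-1,0.03,0,0,0,0,0.08],[-1,0.06,-0.01,0,0,0,0.16],[-1,0.09,-0.02,0,0,0,0.24],[-1,0.12,-0.03,0,0,0,0.33],[-1,0.15,-0.03,0,0,0,0.42],[-1,0.18,-0.04,0,0,0,0.5],[-1,0.21,-0.04,0,0,0,0.6],[-1,0.24,-0.05,0,0,0,0.7],[-1,0.27,-0.05,0,0,0,0.78],[-1,0.3,-0.06,0,0,0,0.86]]'| grep -E 'pos|force'
python3 - <<'E'
from h import *
import cv2
o=get_obs()
N=np.array([.5948,-.1023]);g=N-o['position'][:2];R=o['tcp_rot'][:2,:2]
print(o['time'],R.T@o['force'][:2],R.T@g,np.degrees(np.arctan2(R[1,0],R[0,0])))
w=cams.read_camera("wrist");cv2.imwrite("pics/w5raw.png",w)
t=cams.read_camera("top");cv2.imwrite("pics/t5raw.png",t)
cv2.imwrite("pics/c5.png",np.vstack([cv2.resize(t[150:240,330:450],(400,300),interpolation=cv2.INTER_CUBIC),cv2.resize(w[0:300,:],(640,300))[:,240:640]]))
E
```

```text
position: [0.6499, 0.037, 0.1278]
force: [-8.1, 7.3, 2.6]
gripper_force: 5.4
17.85 [-10.7181  -1.8634] [0.0272 0.1472] -32.03988375070126
```

View pics/c5.png

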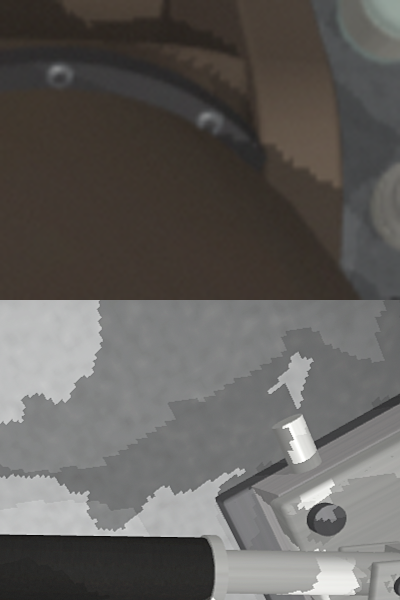

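The top view is blocked by the arm. The wrist view shows the grip square to the tool, with the hinge pin at the right edge near (637,288). Enlarging that part.

```bash
python3 - <<'E'
import cv2
w=cv2.imread("pics/w5raw.png")
cv2.imwrite("pics/c6.png",cv2.resize(w[215:315,440:640],(800,400),interpolation=cv2.INTER_CUBIC))
E
```

```text
(no output)
```

View pics/c6.png

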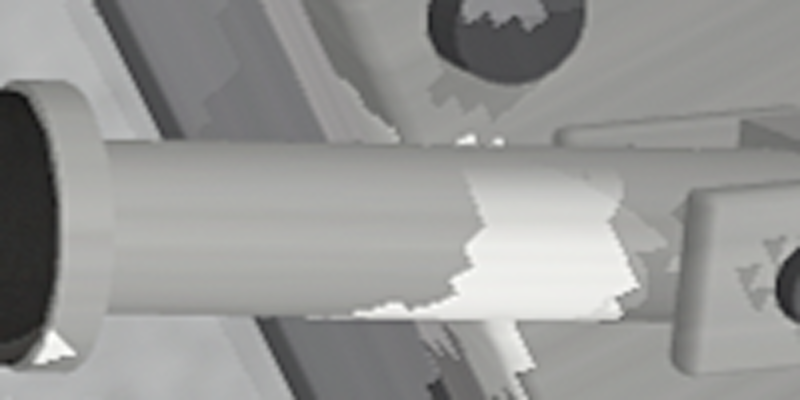

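The fork edges tilt about 6–6.7° from the handle, so the fold is about 0.11 rad, which agrees with the travel (0.09–0.14). I'll add 3 mm for a clear break-over and hold.

```bash
python3 -m inch '[[-1,0.02,0,0,0,0,0.06],[-1,0.04,-0.01,0,0,0,0.12],[-1,0.06,-0.01,0,0,0,0.18],[-1,0.08,-0.02,0,0,0,0.24],[-1,0.1,-0.02,0,0,0,0.28],[-1,0.1,-0.02,0,0,0,0.28],[-1,0.1,-0.02,0,0,0,0.28],[-1,0.1,-0.02,0,0,0,0.28],[-1,0.1,-0.02,0,0,0,0.28],[-1,0.1,-0.02,0,0,0,0.28]]'| grep -E 'pos|force'
python3 -m inch '[[-1,0,0,0,0,0,0],[-1,0,0,0,0,0,0],[-1,0,0,0,0,0,0],[-1,0,0,0,0,0,0],[-1,0,0,0,0,0,0],[-1,0,0,0,0,0,0],[-1,0,0,0,0,0,0],[-1,0,0,0,0,0,0],[-1,0,0,0,0,0,0],[-1,0,0,0,0,0,0]]'| grep -E 'pos|force'
```

```text
position: [0.6527, 0.0359, 0.1278]
force: [-8.2, 8.5, 2.4]
gripper_force: 5.4
position: [0.6526, 0.0358, 0.1278]
force: [-7.5, 7.9, 2.4]
gripper_force: 5.4
```

```bash
python3 -m inch '[[-1,-0.05,0.01,0,0,0,-0.13],[-1,-0.1,0.02,0,0,0,-0.26],[-1,-0.15,0.03,0,0,0,-0.4],[-1,-0.2,0.04,0,0,0,-0.55],[-1,-0.25,0.05,0,0,0,-0.7],[-1,-0.3,0.06,0,0,0,-0.85],[-1,-0.35,0.07,0,0,0,-1],[-1,-0.4,0.08,0,0,0,-1.15],[-1,-0.45,0.09,0,0,0,-1.3],[-1,-0.5,0.09,0,0,0,-1.4]]'| grep -E 'pos|force'
python3 -m inch '[[-1,-0.05,0,0,0,0,0],[-1,-0.1,0,0,0,0,0],[-1,-0.2,0,0,0,0,0],[-1,-0.3,0,0,0,0,0],[-1,-0.5,0,0,0,0,0],[-1,-0.7,0,0,0,0,0],[-1,-0.8,0,0,0,0,0],[-1,-0.8,0,-0.5,0,0,0],[-1,-0.8,0,-1.2,0,0,0],[-1,-0.8,0,-2.2,0,0,0]]'| grep -E 'pos|force'
python3 -m inch '[[-1,-1,1,-1,0,0,0],[-1,-2,1,-1,0,0,0],[-1,-3,1,-1,0,0,0],[-1,-4,1,-1,0,0,0],[-1,-4,1,-1,0,0,0],[-1,-4,1,-1,0,0,0],[-1,-4,1,-1,0,0,0],[-1,-4,1,-1,0,0,0],[-1,-4,1,-1,0,0,0],[-1,-4,1,-1,0,0,0]]'| grep -E 'pos|force'
python3 - <<'E'
from h import *
import cv2
print(get_obs()["time"])
w=cams.read_camera("wrist");t=cams.read_camera("top")
cv2.imwrite("pics/c7.png",np.vstack([cv2.resize(t[170:290,300:460],(400,300),interpolation=cv2.INTER_CUBIC),cv2.resize(w,(400,300),interpolation=cv2.INTER_AREA)]))
E
```

```text
position: [0.6382, 0.0412, 0.1277]
force: [-4.7, -0.9, 1.6]
gripper_force: 1.9
position: [0.6165, 0.0518, 0.193]
force: [-0.5, -0.8, 0.6]
gripper_force: 0.0
position: [0.4972, 0.0755, 0.2239]
force: [0.6, 0.6, -0.5]
gripper_force: 0.0
22.1167
```

View pics/c7.png

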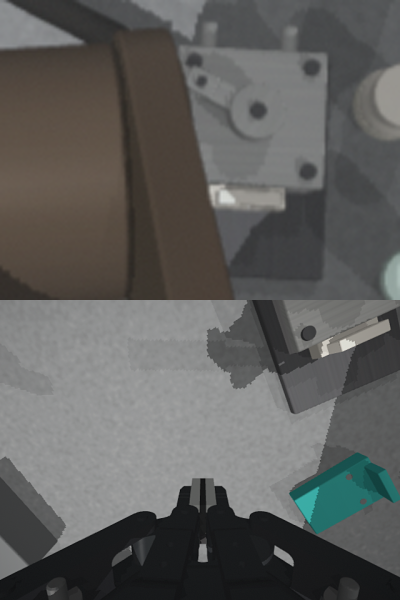

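The head sits at about 62°, as expected. The handle itself is hidden by the arm, so I'll swing the arm clear and check straightness numerically.

```bash
python3 -c "
from h import *
go([.30,-.40,.29],-20)"
```

```text
t 22.2167 units [ 0.8388 17.1378 -2.2021] [ 0.0009  0.0017 -0.8843] force [-0.1743 -0.3044 -0.1393]
```

```bash
python3 -m inch '[[-1,0.5,2,-2.2,0,0,0],[-1,1.5,8.5,-2.2,0,0,0],[-1,1.5,8.5,-2.2,0,0,0],[-1,1.5,8.5,-2.2,0,0,0],[-1,1.5,8.5,-2.2,0,0,0],[-1,1.5,8.5,-2.2,0,0,0],[-1,1.5,8.5,-2.2,0,0,0],[-1,1.5,8.5,-2.2,0,0,0],[-1,1.5,8.5,-2.2,0,0,0],[-1,1.5,8.5,-2.2,0,0,0]]'| grep -E 'pos|force'
python3 -m inch '[[-1,-0.6,8.5,0,0,0,0],[-1,-0.6,8.5,0,0,0,0],[-1,-0.6,8.5,0,0,0,0],[-1,-0.6,8.5,0,0,0,0],[-1,-0.6,8.5,0,0,0,0],[-1,-0.6,8.5,0,0,0,0],[-1,-0.6,8.5,0,0,0,0],[-1,-0.6,8.5,0,0,0,0],[-1,-0.6,8.5,0,0,0,0],[-1,-0.6,8.5,0,0,0,0]]'| grep -E 'pos|force'
python3 - <<'E'
from h import *
import cv2
print(get_obs()["time"])
t=cams.read_camera("top"); cv2.imwrite("pics/t8.png",t)
m=(t.max(2)<50).astype(np.uint8); n,l,s,c=cv2.connectedComponentsWithStats(m)
for k in range(1,n):
    if 200<s[k,4]<1500 :
        r=cv2.minAreaRect(np.argwhere(l==k)[:,::-1].astype(np.float32)); P=cv2.boxPoints(r)
        e=[(P[0]+P[1])/2,(P[2]+P[3])/2] if np.linalg.norm(P[0]-P[1])<np.linalg.norm(P[1]-P[2]) else [(P[1]+P[2])/2,(P[3]+P[0])/2]
        W=[ray("top",q,.08) for q in e]; d=W[1]-W[0]
        n_=np.array([.5948,-.1023]); print(s[k],W,"dir",np.degrees(np.arctan2(d[1],d[0])),"nut->mid",[np.degrees(np.arctan2(*(w[:2]-n_)[::-1])) for w in W])
def diff():
    a=cv2.imread("pics/top0.png"); d=cv2.absdiff(a,t).max(2)>60
    n,l,s,c=cv2.connectedComponentsWithStats(d.astype(np.uint8)); print([x.tolist() for x in s[1:] if x[4]>25])
diff()
E
```

```text
position: [0.4284, -0.1739, 0.2899]
force: [-0.2, -0.7, 0.3]
gripper_force: 0.0
position: [0.3041, -0.3955, 0.2898]
force: [0.7, 0.5, 0.4]
gripper_force: 0.0
23.8833
[601 392  39  36 602] [array([ 0.2648, -0.5188,  0.08  ]), array([ 0.2632, -0.4522,  0.08  ])] dir 91.38273789370297 nut->mid [np.float64(-128.3898963373553), np.float64(-133.45647917374302)]
[[297, 157, 54, 35, 701], [362, 193, 8, 8, 43], [360, 219, 10, 8, 59], [287, 221, 57, 24, 726], [390, 244, 24, 7, 47], [613, 247, 27, 35, 575], [380, 248, 34, 27, 621], [582, 253, 17, 8, 68], [553, 256, 23, 14, 187], [508, 280, 29, 14, 139], [518, 330, 55, 38, 1001], [596, 330, 37, 28, 664], [579, 348, 12, 12, 90], [600, 381, 40, 48, 919], [299, 440, 34, 22, 293], [365, 455, 105, 25, 1100], [470, 464, 93, 16, 736]]
```

```bash
python3 - <<'E'
from h import *
import cv2
for f,(x,y,X,Y) in (("pics/top0.png",(280,215,350,250)),("pics/t8.png",(290,150,353,200))):
    g=cv2.imread(f).max(2); m=np.zeros_like(g); m[y:Y,x:X]=(g[y:Y,x:X]<58)
    n,l,s,c=cv2.connectedComponentsWithStats(m); k=1+s[1:,4].argmax()
    q=np.argwhere(l==k)[:,::-1]; W=np.array([ray("top",p,.077)[:2] for p in q])
    mu=W.mean(0); d=np.linalg.svd(W-mu,full_matrices=0)[2][0]; d*=np.sign(d[1])
    N=np.array([.5948,-.1023]); v=mu-N; nd=np.cross(d,v)
    print(s[k],"dir",np.degrees(np.arctan2(d[1],d[0])),"nut offset from axis mm",nd*1e3,"dist",np.hypot(*v))
E
```

```text
[288 222  54  15 184] dir 103.6661572198698 nut offset from axis mm -6.900918405361157 dist 0.15663156715460108
[297 157  53  34 616] dir 64.20219636891797 nut offset from axis mm 0.1517457178675033 dist 0.15783905279670501<stdin>:8: DeprecationWarning: Arrays of 2-dimensional vectors are deprecated. Use arrays of 3-dimensional vectors instead. (deprecated in NumPy 2.0)
```

The handle is straight: its axis passes within 0.2 mm of the nut axis, and the nut has turned 0.69 rad. At the hold the fold was about 0.14 rad.

```bash
python3 -c "
from workcell import manip
print(manip.hand_in())"
```

```text
the job is handed in; nothing more can be done
None
```

I pushed the cassette home against its back stop and tightened the clamp nut by about 0.69 rad. I held the hinge folded at roughly 0.14 rad for over half a second, then let the handle spring straight and handed in at about 24 s; the other things on the bench look unmoved.

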